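Feel the slip bulbs and sort soft from hard

TASK

Pinch each of the three rubber slip bulbs gently across its cheeks (under 20 N, or it splits) to feel whether it still gives or has set hard with dried clay. Stand every soft bulb on the plywood ware board and every hard one in the shallow rimmed soaking tub, upright and let go, without disturbing the other things on the table.

Things in the scene. Friction and masses are not known exactly. Their poses are not given: they have to be found in the camera images.
- bulb_a: Dark brown rubber squeeze bulb, upright; all three look alike. Pillow-shaped, 66 mm long (x) and 44 mm thick (y) between two flat cheeks (53 x 33 mm, centres 32 mm above the underside); foot 60 x 34 mm; white nozzle on top, 68 mm high in all; about 110 g. Origin: centre of the underside; z up, y through the cheeks. Looks, weight and place do not tell soft from hard.
- bulb_b: Slip bulb, same shape, size and origin as bulb_a. Firmness of all three: pinched across the cheeks (along y) a soft bulb gives 4 to 6 mm in all under 3 N and 10 mm (its stop) from 8 N on; one set hard gives less than 2 mm under 8 N. They spring back when let go. Along x every bulb is stiff.
- bulb_c: Slip bulb, same shape, size and origin as bulb_a. Like the others it splits if a finger presses on it with more than 20 N. How many of the three are hard is not told: feel each.
- board: plywood ware board, a flat slab without rim, 260 x 140 x 15 mm, fixed to the table. Origin: centre of its underside; x along its length, z up; its top is 15 mm above the origin.
- tub: shallow empty dark grey soaking tub, 260 x 160 mm, rim 18 mm high, walls 5 mm, inner floor 5 mm above the table; fixed. Origin: centre of its underside; x along its length, z up.
- flower1: unfired white clay flower, about 75 mm across and 56 mm high; leave alone. Origin: centre of its underside.
- flower2: unfired white clay flower, about 75 mm across and 56 mm high; leave alone. Origin: centre of its underside.
- flower3: unfired white clay flower, about 75 mm across and 56 mm high; leave alone. Origin: centre of its underside.
- petal1: flat white clay petal, about 50 x 34 x 6 mm, lying between the bulbs; leave alone. Origin: underside, under its round end.
- petal2: flat white clay petal, about 50 x 34 x 6 mm, lying between the bulbs; leave alone. Origin: underside, under its round end.
- glaze: small glaze jar, 60 mm across, 70 mm high; leave alone. Origin: centre of its underside.
- bulb_a_tip (a point): tip of the nozzle of bulb_a, on its upright axis, 68 mm above its underside.
- bulb_b_tip (a point): tip of the nozzle of bulb_b, on its upright axis, 68 mm above its underside.
- bulb_c_tip (a point): tip of the nozzle of bulb_c, on its upright axis, 68 mm above its underside.
There are look-alikes about, which are no part of the job. What is shaped like the bulb_b but blue is not meant.

How it is judged:
At the end, for the whole second after the job is handed in: Every soft bulb stands on the top of the plywood board with the middle of its foot on the board at least 5 mm in from the edges, and every hard bulb stands on the floor of the tub; each upright within 0.15 rad, let go and at rest (((z of bulb_a_tip in the frame of bulb_a below 0.06801 m and x of bulb_a in the frame of board between -0.125 and 0.125 m and y of bulb_a in the frame of board between -0.065 and 0.065 m and z of bulb_a in the frame of board between 0.012 and 0.022 m and angle between bulb_a's own z axis and vertical below 0.15 rad and linear speed of bulb_a below 0.02 m/s) or (z of bulb_a_tip in the frame of bulb_a above 0.06801 m and x of bulb_a in the frame of tub between -0.125 and 0.125 m and y of bulb_a in the frame of tub between -0.075 and 0.075 m and z of bulb_a in the frame of tub between 0.002 and 0.012 m and angle between bulb_a's own z axis and vertical below 0.15 rad and linear speed of bulb_a below 0.02 m/s)) and ((z of bulb_b_tip in the frame of bulb_b below 0.06801 m and x of bulb_b in the frame of board between -0.125 and 0.125 m and y of bulb_b in the frame of board between -0.065 and 0.065 m and z of bulb_b in the frame of board between 0.012 and 0.022 m and angle between bulb_b's own z axis and vertical below 0.15 rad and linear speed of bulb_b below 0.02 m/s) or (z of bulb_b_tip in the frame of bulb_b above 0.06801 m and x of bulb_b in the frame of tub between -0.125 and 0.125 m and y of bulb_b in the frame of tub between -0.075 and 0.075 m and z of bulb_b in the frame of tub between 0.002 and 0.012 m and angle between bulb_b's own z axis and vertical below 0.15 rad and linear speed of bulb_b below 0.02 m/s)) and ((z of bulb_c_tip in the frame of bulb_c below 0.06801 m and x of bulb_c in the frame of board between -0.125 and 0.125 m and y of bulb_c in the frame of board between -0.065 and 0.065 m and z of bulb_c in the frame of board between 0.012 and 0.022 m and angle between bulb_c's own z axis and vertical below 0.15 rad and linear speed of bulb_c below 0.02 m/s) or (z of bulb_c_tip in the frame of bulb_c above 0.06801 m and x of bulb_c in the frame of tub between -0.125 and 0.125 m and y of bulb_c in the frame of tub between -0.075 and 0.075 m and z of bulb_c in the frame of tub between 0.002 and 0.012 m and angle between bulb_c's own z axis and vertical below 0.15 rad and linear speed of bulb_c below 0.02 m/s))); the robot touches nothing.
It fails at once if a bulb is pinched with more than 20 N per finger (40 N over both) (contact force between the fingers and bulb_a above 40 N).
It fails at once if a bulb is pinched with more than 20 N per finger (40 N over both) (contact force between the fingers and bulb_b above 40 N).
It fails at once if a bulb is pinched with more than 20 N per finger (40 N over both) (contact force between the fingers and bulb_c above 40 N).
It fails at once if a bystander (flower, petal, jar) is shifted by more than 30 mm (distance of any of flower1, flower2, flower3, petal1, petal2, glaze from where it was at the start of the episode above 0.03 m).
It fails at once if a clay flower or the jar is tipped (angle between any of flower1, flower2, flower3, glaze's own z axis and vertical above 0.4 rad).
It also fails if it takes over 72 s, if anything falls off the work surface, if the arm or the gripper's body presses on something with over 40 N, if the wrist force passes 120 N, or if a joint passes its speed limit or range.

ROBOT

A 7-joint arm with a two-finger parallel gripper is mounted at the origin on the work surface. World frame = base frame: x ahead of the robot, y to its left, z up, the work surface at z = 0. Lengths are in m, angles in rad, forces in N, time in s.
With the tool pointing down it reaches from about 0.425 to 0.875 m from the base axis. Payload 4.7 kg.
Tool frame: the origin (TCP) lies between the finger pads; the fingertips stand 17 mm ahead of it and the grasp point (between the pads) lies 2 mm behind it; z points along the fingers, y is the line along which they close (so a half turn about z gives the same grasp; the last joint's range is limited). The gripper opens to 87 mm and grips with 3 to 60 N. Pads are 19 mm wide; open, the fingers measure 117 mm over their backs; the gripper's body (75 mm by 190 mm) begins 51 mm behind the grasp point.
Start: joints at [-1.219, 0.321, -0.07, 1.45, 0.023, 1.371, -0.057], TCP at [0.215, 0.613, 0.24] pointing down, gripper open.
Joint ranges: [-2.86, 2.86], [-0.3, 2.09], [-1.38, 1.24], [0.06, 2.45], [-1.56, 4.7], [0.09, 2.05], [-2.69, 2.69]. Speed limits (rad/s): [2.57, 2.57, 3.14, 3.14, 3.14, 3.14, 3.14].

INTERFACE

Orientations are given as a unit quaternion [x, y, z, w].
In Python, from rig import get_obs, capture, calibration, job_done gives the robot as it stands.
- The arm moves only by the shell command python3 -m creep 'ROWS' [FORCE]. ROWS is text: rows parted by semicolons, each of 7 numbers parted by spaces: the turn, a rotation vector about the tool's x, y, z in rad, then the shift along the tool's x, y, z in m, then the closure, from 0 (fully open) to 1 (shut). A call has 1 to 5 rows; each row shifts and turns the commanded pose from where the row before left it, along the tool's axes as they then stand; what a row does not reach is not made up. A row lasts 1/8 s, in which the tool goes at most 62.5 mm and 10.7 degrees, less where a joint would pass 70% of its speed; a pose out of reach is approached as far as the arm can. A call is refused whole if a number of a shift passes 0.0625 or a number of a turn 0.188, either way. A call with a gripper value outside its range is refused whole. The fingers move at their own pace and stop on an object; FORCE is the grip in N (left out, the last holds). Time passes only in rows, so rows that do not move let the fingers close. It gives the time, the measured TCP pose, the force, the opening and the grip force at its end, in the units of the state.
- get_obs(): the state, without advancing time (a new reading comes with each control period).
- capture(name): name is "scene" or "top" or "wrist"; returns (picture, depth): 400x640x3 uint8, red, green, blue; 400x640 float32, m along the optical axis (not along the pixel's ray), 0 where there is no reading.
- calibration(name): a dict with "fov_y" (degrees; the focal length in pixels is half the picture's height over the tangent of half this angle, whatever the lens; pixels are square), "cx", "cy" (the principal point, pixels), "T" (4x4, takes a point from camera to world coordinates). Camera axes: x right, y up, looking along -z (the intrinsics and any distortion apply to the point x, -y, -z); pixel columns grow to the right and rows downward; lengths in m; the calibration is good to about 2 mm. A picture is of the moment at which its call begins: read the wrist's pose just before it. calibration takes no time and is no camera call; for the wrist camera it gives the pose at the moment of the call.
- job_done(): hands the job in; it is judged then, once.
The state is a dict: "time_s": time; "joint_positions": joint angles; "qd": joint speeds; "effort": joint torques, N m; "eef_pos": TCP position; "orientation": TCP orientation; "wrist_force": force on the tool from outside, world axes, zero at the start; "wrist_torque": the same for the moment, N m; "gripper_width": opening from 0.0 (shut) to 1.0 (fully open); "finger_force": force on a finger pad.
Only numpy, scipy, OpenCV 4.12 (cv2) and the standard library are available. Lean on these libraries where they do the work, as an engineer would, in place of code of your own. Each camera call takes 0.05 s, during which the arm holds its last target. There are 200 camera calls.

## Working session

There is one attempt and no reset: what is moved stays moved. The work goes in short steps, Python scripts to look and compute and a shell command to move; the robot and the scene stay as the last step left them, time stands still between calls to the robot, and variables do not carry over. Pictures are saved under pics/ and viewed, at most 10 in all, crops included, and the job is handed in when it is done.

```bash
mkdir -p pics; cat > h.py <<'E'
import numpy as np, cv2
from rig import *
from scipy.spatial.transform import Rotation as R
def snap(n,f):
    c=calibration(n); p,d=capture(n); cv2.imwrite(f'pics/{f}.png',p[:,:,::-1]); np.savez(f'pics/{f}.npz',p=p,d=d,T=c['T'],k=[c['fov_y'],c['cx'],c['cy']]); return c
def cloud(f):
    z=np.load(f'pics/{f}.npz'); d=z['d']; fy,cx,cy=z['k']; F=200/np.tan(np.radians(fy/2))
    v,u=np.mgrid[:400,:640]; P=np.stack([(u-cx)*d/F,-(v-cy)*d/F,-d,np.ones_like(d)],-1)@z['T'].T
    P=P[...,:3]; P[d==0]=np.nan; return P,z['p']
E
python3 - <<'E'
from h import *
for n in('top','scene'):
    c=snap(n,n+'0'); print({k:np.round(v,3) if not isinstance(v,str) else v for k,v in c.items()})
print(get_obs())
a=cv2.imread('pics/top0.png'); cv2.imwrite('pics/top0b.png',cv2.resize(a,(800,500)))
E
```

```text
{'fov_y': np.float64(43.155), 'cx': np.float64(317.965), 'cy': np.float64(196.384), 'T': array([[-0.016,  0.983, -0.184,  0.415],
       [-1.   , -0.011,  0.028,  0.014],
       [ 0.025,  0.184,  0.983,  1.062],
       [ 0.   ,  0.   ,  0.   ,  1.   ]])}
{'fov_y': np.float64(50.676), 'cx': np.float64(316.647), 'cy': np.float64(198.514), 'T': array([[ 0.891, -0.386,  0.239,  0.797],
       [ 0.453,  0.74 , -0.497, -0.423],
       [ 0.015,  0.551,  0.834,  0.791],
       [ 0.   ,  0.   ,  0.   ,  1.   ]])}
{'time_s': 0.1, 'joint_positions': array([-1.21891601,  0.32176883, -0.0700528 ,  1.45158681,  0.02258189,
        1.37076562, -0.05694747]), 'qd': array([ 0.00055278, -0.0019534 ,  0.00127709, -0.00316823,  0.00114497,
       -0.00138706,  0.00015904]), 'effort': array([ 6.25309963e-05, -4.92571378e+01, -4.05836413e-01, -3.13398707e+01,
       -6.41697971e-02,  3.95439123e-02,  5.90406785e-05]), 'eef_pos': array([0.21530683, 0.61280624, 0.23854065]), 'orientation': array([ 1.68114346e-01,  9.85767116e-01, -8.64992226e-04, -1.04232155e-04]), 'wrist_force': array([-0.31001173, -0.65957184,  0.30355534]), 'wrist_torque': array([-0.0442608 ,  0.03814534, -0.03771203]), 'finger_force': 0.0, 'gripper_width': 1.0019530750914403}
```

View pics/top0b.png

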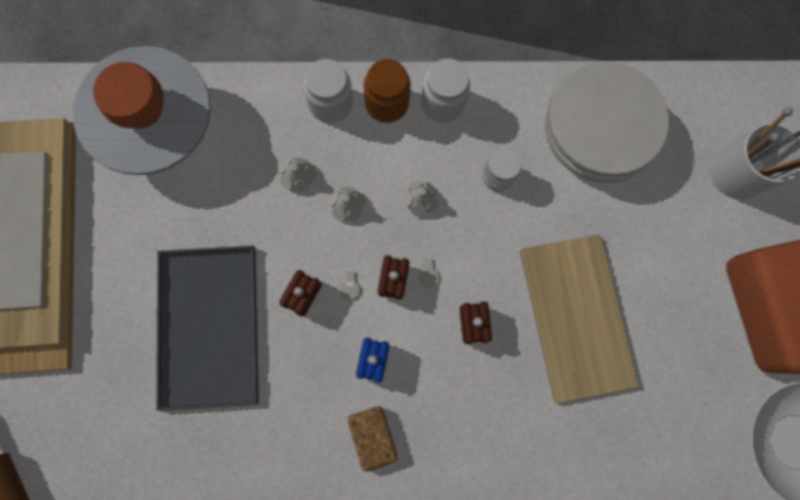

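View pics/scene0.png

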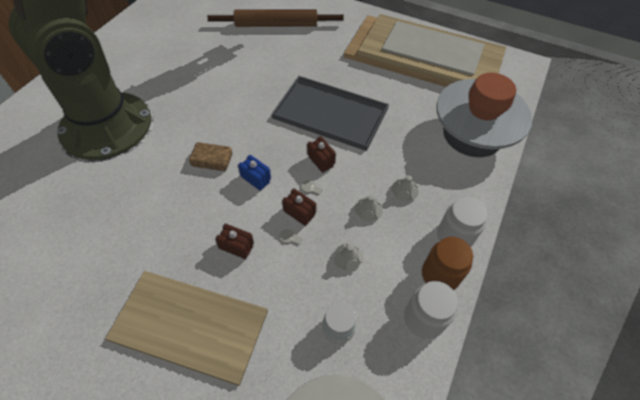

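The top view (800x500) shows brown bulbs at (300,293), (394,277) and (476,322), the blue decoy at (373,360), petals at (351,287) and (430,270), and flowers at (298,175), (348,204) and (424,198). The jar is at (502,168), the tub at (208,328) and the board at (579,320). The robot is at the bottom, and +x is up.

```bash
python3 - <<'E'
from h import *
P,p=cloud('top0')
hsv=cv2.cvtColor(p,cv2.COLOR_RGB2HSV)
def rect(m,name):
    q=P[m]; q=q[~np.isnan(q).any(1)]
    r=cv2.minAreaRect(q[:,:2].astype(np.float32)*1000); print(name,len(q),np.round(r[0]),np.round(r[1]),round(r[2],1),'zmax',round(np.nanpercentile(q[:,2],98),3),'zmin',round(q[:,2].min(),3))
def win(u,v,r):
    m=np.zeros((400,640),bool); u=int(u*.8);v=int(v*.8); m[v-r:v+r,u-r:u+r]=1; return m
for n,u,v in(('L',300,293),('M',394,277),('R',476,322)):
    w=win(u,v,22); red=(p[...,0]>p[...,2]+15)
    rect(w&(P[...,2]>.03),n+' z'); rect(w&red&(P[...,2]>.012),n+' red')
    q=P[w&(P[...,2]>.061)]; print('  tip',len(q),np.round(q.mean(0),3) if len(q) else '')
for n,u,v in(('f1',298,175),('f2',348,204),('f3',424,198),('jar',502,168),('blue',373,360)):
    rect(win(u,v,26)&(P[...,2]>.02),n)
w=win(351,287,14); rect(w&(P[...,2]>.003)&(P[...,2]<.012)&(p[...,0]>150),'petal')
w=win(430,270,14); rect(w&(P[...,2]>.003)&(P[...,2]<.012)&(p[...,0]>150),'petal')
for n,c in(('tub',[(158,250),(254,247),(258,408),(157,409)]),('board',[(521,249),(600,236),(637,387),(558,402)])):
    c=np.array(c)*.8
    print(n,[np.round(np.nanmedian(P[int(v)-1:int(v)+2,int(u)-1:int(u)+2].reshape(-1,3),axis=0),3) for u,v in c])
a=cv2.imread('pics/top0.png')[170:310,210:410]; cv2.imwrite('pics/c1.png',cv2.resize(a,(800,560),interpolation=2))
E
```

```text
L z 725 [531. 145.] [45. 65.] 61.4 zmax 0.067 zmin 0.03
L red 618 [531. 144.] [43. 62.] 61.2 zmax 0.059 zmin 0.028
  tip 34 [0.53  0.144 0.066]
M z 677 [555.  -6.] [44. 66.] 79.5 zmax 0.065 zmin 0.03
M red 574 [555.  -7.] [42. 65.] 78.4 zmax 0.059 zmin 0.034
  tip 37 [ 0.554 -0.006  0.065]
R z 730 [ 479. -139.] [65. 45.] 4.4 zmax 0.066 zmin 0.03
R red 641 [ 479. -138.] [62. 44.] 4.0 zmax 0.059 zmin 0.028
  tip 34 [ 0.479 -0.138  0.065]
f1 411 [737. 155.] [50. 51.] 54.1 zmax 0.057 zmin 0.02
f2 414 [684.  70.] [50. 51.] 71.6 zmax 0.057 zmin 0.02
f3 412 [695. -55.] [52. 52.] 53.7 zmax 0.057 zmin 0.02
jar 772 [ 735. -191.] [57. 56.] 12.0 zmax 0.074 zmin 0.02
blue 714 [423.  28.] [44. 64.] 77.3 zmax 0.066 zmin 0.041
petal 17 [550.  66.] [9. 6.] 90.0 zmax 0.009 zmin 0.004
  return np.nanmean(a, axis, out=out, keepdims=keepdims)
Traceback (most recent call last):
ValueError: zero-size array to reduction operation minimum which has no identity
```

```bash
cat >> h.py <<'E'
def plan(x,y,z,ang):
    "tool-z turn (do first), then shift in tool axes; ang=tool y heading, deg"
    o=get_obs(); Rm=R.from_quat(o['orientation']).as_matrix(); ty=Rm[:,1]
    c=np.degrees(np.arctan2(ty[1],ty[0])); d=(ang-c+90)%180-90
    a=np.radians(c+d); Y=np.array([np.cos(a),np.sin(a),0]); X=np.cross(Y,[0,0,-1.])
    s=np.array([x,y,z])-o['eef_pos']
    print('t',round(o['time_s'],2),'turn z',round(-np.radians(d),3),'shift',np.round([s@X,s@Y,-s[2]],4),'tilt',np.round(np.degrees(np.arccos(-Rm[2,2])),2), 'pos',np.round(o['eef_pos'],4),'w',round(o['gripper_width']*87,1),'ff',round(o['finger_force'],2))
E
python3 - <<'E'
from h import *
P,p=cloud('top0')
for n,c,k in(('tub',[(158,250),(254,247),(258,408),(157,409)],.018),('board',[(521,249),(600,236),(637,387),(558,402)],.015)):
    z=np.load('pics/top0.npz'); fy,cx,cy=z['k'];F=200/np.tan(np.radians(fy/2));T=z['T'];o=[]
    for u,v in np.array(c)*.8:
        d=T[:3,:3]@[(u-cx)/F,-(v-cy)/F,-1]; o.append((T[:3,3]+d*(k-T[2,3])/d[2])[:2])
    o=np.array(o); e=(o[0]+o[1]-o[2]-o[3]); print(n,np.round(o,3).tolist(),'c',o.mean(0).round(3),'len',np.linalg.norm(e)/2,'w',np.linalg.norm(o[0]-o[1]+o[3]-o[2])/2,'ang',np.degrees(np.arctan2(e[1],e[0])))
plan(.531,.1445,.13,61.4)
a=cv2.imread('pics/top0.png')[170:310,210:410]; cv2.imwrite('pics/c1.png',cv2.resize(a,(800,560),interpolation=2))
E
```

```text
tub [[0.608, 0.382], [0.611, 0.224], [0.35, 0.211], [0.351, 0.37]] c [0.48  0.297] len 0.25932017304108934 w 0.15904830908470455 ang 2.781630436252931
board [[0.603, -0.225], [0.624, -0.362], [0.372, -0.404], [0.35, -0.272]] c [ 0.487 -0.316] len 0.25626529989682967 w 0.13564328465710251 ang 10.011296722841344
t 0.1 turn z 0.161 shift [-0.5013 -0.26    0.1085] tilt 0.1 pos [0.2153 0.6128 0.2385] w 87.2 ff 0.0
```

View pics/c1.png

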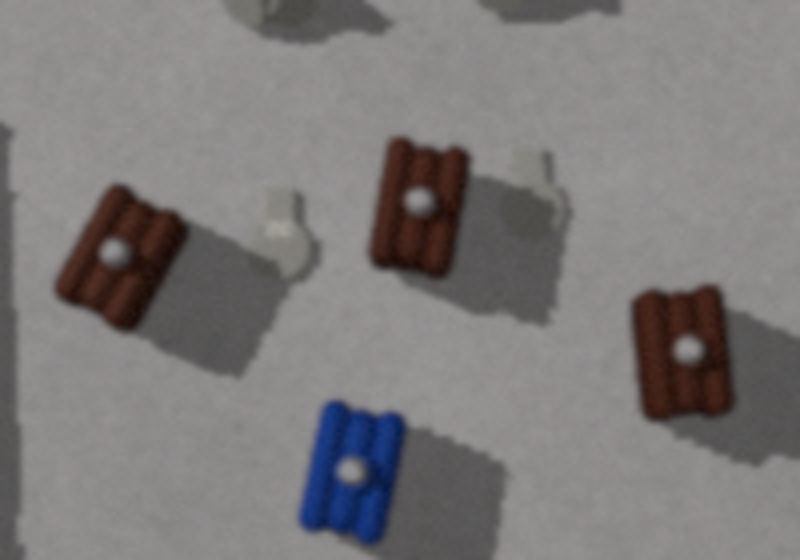

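The crop shows three brown bulbs with their long axes at the computed headings. The petals lie between them, clear of the fingertips at z = 15 mm. Approaching the left bulb.

```bash
python3 -m creep '0 0 .161 0 0 0 0; 0 0 0 -.05 -.026 .01 0; 0 0 0 -.05 -.026 .01 0; 0 0 0 -.05 -.026 .01 0; 0 0 0 -.05 -.026 .01 0' 3 >/dev/null; python3 -m creep '0 0 0 -.05 -.026 .01 0; 0 0 0 -.05 -.026 .01 0; 0 0 0 -.05 -.026 .01 0; 0 0 0 -.05 -.026 .01 0; 0 0 0 -.05 -.026 .01 0'; python3 -m creep '0 0 0 -.05 -.026 .01 0.1; 0 0 0 0 0 0 .1'
python3 -c "
from h import *
plan(.531,.1445,.032,61.4)"
```

```text
time_s: 1.35
eef_pos: [0.4992, 0.1909, 0.1491]
orientation: [0.247, 0.969, 0.0, -0.0]
wrist_force: [0.3, -0.4, -0.4]
gripper_width: 0.999
finger_force: 0.0
time_s: 1.6
eef_pos: [0.5317, 0.1397, 0.1385]
orientation: [0.251, 0.968, -0.002, 0.0]
wrist_force: [0.1, 0.3, -0.2]
gripper_width: 0.916
finger_force: 0.0
t 1.6 turn z -0.009 shift [0.0029 0.0039 0.1065] tilt 0.19 pos [0.5317 0.1397 0.1385] w 79.7 ff 0.0
```

```bash
python3 -m creep '0 0 -.009 .003 .004 .02 .1; 0 0 0 0 0 .03 .1; 0 0 0 0 0 .03 .1; 0 0 0 0 0 .0265 .1; 0 0 0 0 0 0 .1' 3; python3 -m creep '0 0 0 0 0 0 .3; 0 0 0 0 0 0 .42; 0 0 0 0 0 0 .48; 0 0 0 0 0 0 .52; 0 0 0 0 0 0 .6' 3;  python3 -m creep '0 0 0 0 0 0 .7; 0 0 0 0 0 0 .7; 0 0 0 0 0 0 .7;0 0 0 0 0 0 .7;0 0 0 0 0 0 .7' 3
python3 -c "
from h import *
plan(.531,.1445,.032,61.4)"
```

```text
time_s: 2.22
eef_pos: [0.5269, 0.1511, 0.031]
orientation: [0.242, 0.97, -0.001, -0.002]
wrist_force: [0.2, -1.1, 0.6]
gripper_width: 0.899
finger_force: 0.0
time_s: 2.85
eef_pos: [0.5296, 0.1505, 0.0334]
orientation: [0.243, 0.97, 0.0, 0.0]
wrist_force: [-1.1, -0.2, 1.5]
gripper_width: 0.456
finger_force: 3.2
time_s: 3.48
eef_pos: [0.5296, 0.1507, 0.0332]
orientation: [0.242, 0.97, 0.0, 0.0]
wrist_force: [-0.8, -1.4, 5.3]
gripper_width: 0.461
finger_force: 3.0
t 3.48 turn z 0.009 shift [-0.0042 -0.0048  0.0012] tilt 0.02 pos [0.5296 0.1507 0.0332] w 40.1 ff 3.0
```

```bash
python3 -m creep '0 0 0 -.004 -.004 0 .65; 0 0 0 0 0 0 .65; 0 0 0 0 0 0 .7;0 0 0 0 0 0 .7;0 0 0 0 0 0 .7' 8
python3 -c "
from h import *
plan(.531,.1445,.14,61.4)"
```

```text
time_s: 4.1
eef_pos: [0.5313, 0.1459, 0.0332]
orientation: [0.242, 0.97, 0.0, 0.0]
wrist_force: [0.6, 2.3, 3.9]
gripper_width: 0.398
finger_force: 8.0
t 4.1 turn z 0.01 shift [-0.0004 -0.0013 -0.1068] tilt 0.05 pos [0.5313 0.1459 0.0332] w 34.6 ff 8.0
```

Soft: it gave 4 mm at 3 N and 9.4 mm at 8 N. It goes to the far slot on the board.

```bash
python3 -m creep '0 0 0 0 0 -.03 .7; 0 0 0 0 0 -.04 .7; 0 0 0 0 0 -.045 .7; 0 0 0 0 0 0 .7' 8
python3 -c "
from h import *
plan(.565,-.302,.15,100)"
```

```text
time_s: 4.6
eef_pos: [0.5332, 0.1449, 0.151]
orientation: [0.243, 0.97, 0.001, 0.003]
wrist_force: [0.3, -0.3, -0.8]
gripper_width: 0.392
finger_force: 8.0
t 4.6 turn z -0.665 shift [ 0.0463 -0.4457  0.001 ] tilt 0.33 pos [0.5332 0.1449 0.151 ] w 34.1 ff 8.0
```

```bash
python3 -m creep '0 0 -.166 0 0 0 .7; 0 0 -.166 0 0 0 .7; 0 0 -.166 0 0 0 .7; 0 0 -.167 0 0 0 .7; 0 0 0 .0046 -.0445 0 .7' 8 >/dev/null; python3 -m creep '0 0 0 .0046 -.0445 0 .7; 0 0 0 .0046 -.0445 0 .7; 0 0 0 .0046 -.0445 0 .7; 0 0 0 .0046 -.0445 0 .7; 0 0 0 .0046 -.0445 0 .7' >/dev/null;  python3 -m creep '0 0 0 .0046 -.0445 0 .7; 0 0 0 .0046 -.0445 0 .7; 0 0 0 .0046 -.0445 0 .7; 0 0 0 .0046 -.0445 0 .7; 0 0 0 0 0 0 .7'; python3 -m creep '0 0 0 0 0 0 .7; 0 0 0 0 0 0 .7'
python3 -c "
from h import *
plan(.565,-.302,.049,100)
snap('wrist','w1')"
```

```text
time_s: 6.48
eef_pos: [0.56, -0.3063, 0.1458]
orientation: [-0.084, 0.996, -0.001, -0.002]
wrist_force: [-0.3, 1.0, -1.6]
gripper_width: 0.395
finger_force: 8.0
time_s: 6.72
eef_pos: [0.5634, -0.299, 0.1471]
orientation: [-0.089, 0.996, 0.001, -0.001]
wrist_force: [0.2, 0.0, -1.2]
gripper_width: 0.389
finger_force: 8.0
t 6.72 turn z 0.003 shift [-0.0011 -0.0033  0.0981] tilt 0.11 pos [ 0.5634 -0.299   0.1471] w 33.8 ff 8.0
```

View pics/w1.png

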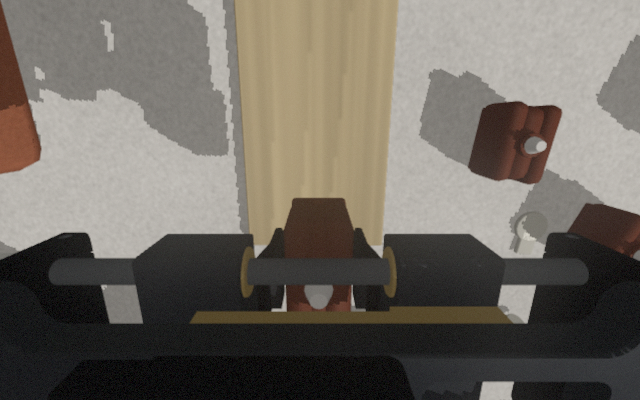

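The wrist view shows the bulb held upright between the fingers (about (320,270)) over the far part of the board. Lowering it.

```bash
python3 -m creep '0 0 0 -.001 -.003 .03 .7; 0 0 0 0 0 .03 .7; 0 0 0 0 0 .025 .7; 0 0 0 0 0 .008 .7; 0 0 0 0 0 0 .7' 8; python3 -m creep '0 0 0 0 0 .003 .7; 0 0 0 0 0 0 .7'
python3 -c "
from h import *
plan(.565,-.302,.048,100)"
```

```text
time_s: 7.4
eef_pos: [0.565, -0.303, 0.0551]
orientation: [-0.088, 0.996, 0.0, -0.0]
wrist_force: [-0.2, -0.4, -0.0]
gripper_width: 0.392
finger_force: 8.0
time_s: 7.65
eef_pos: [0.5654, -0.3038, 0.0529]
orientation: [-0.088, 0.996, -0.0, 0.001]
wrist_force: [-0.9, 0.2, -2.0]
gripper_width: 0.392
finger_force: 8.0
t 7.65 turn z 0.001 shift [0.0001 0.0018 0.0049] tilt 0.08 pos [ 0.5654 -0.3038  0.0529] w 34.1 ff 8.0
```

```bash
python3 -m creep '0 0 0 0 0 .003 .7; 0 0 0 0 0 0 .7'; python3 -m creep '0 0 0 0 0 .0015 .7; 0 0 0 0 0 0 .7'
```

```text
time_s: 7.9
eef_pos: [0.5648, -0.3036, 0.049]
orientation: [-0.087, 0.996, 0.0, -0.0]
wrist_force: [0.4, 0.0, -1.6]
gripper_width: 0.389
finger_force: 8.0
time_s: 8.15
eef_pos: [0.5651, -0.3039, 0.0482]
orientation: [-0.087, 0.996, -0.0, 0.0]
wrist_force: [-1.4, 0.9, 4.1]
gripper_width: 0.388
finger_force: 8.0
```

Contact felt (Fz about +4 N, z = 48 mm as expected). Letting go and lifting.

```bash
python3 -m creep '0 0 0 0 0 0 .5; 0 0 0 0 0 0 .3; 0 0 0 0 0 0 .15; 0 0 0 0 0 0 .1; 0 0 0 0 0 -.03 .1' 3 >/dev/null; python3 -m creep '0 0 0 0 0 -.045 .1; 0 0 0 0 0 -.045 .1; 0 0 0 0 0 0 .1; 0 0 0 0 0 0 .1'
python3 -c "
from h import *
plan(.479,-.1385,.15,94.2)"
```

```text
time_s: 9.28
eef_pos: [0.5647, -0.3034, 0.1671]
orientation: [-0.088, 0.996, 0.0, -0.0]
wrist_force: [0.1, 0.1, -0.2]
gripper_width: 0.902
finger_force: 0.0
t 9.28 turn z 0.102 shift [0.0734 0.1707 0.0171] tilt 0.04 pos [ 0.5647 -0.3034  0.1671] w 78.5 ff 0.0
```

Now the right bulb.

```bash
python3 -m creep '0 0 .102 0 0 0 .1; 0 0 0 .018 .043 .004 .1; 0 0 0 .018 .043 .004 .1; 0 0 0 .018 .043 .004 .1; 0 0 0 .018 .043 .004 .1'; python3 -m creep '0 0 0 0 0 0 .1; 0 0 0 0 0 0 .1; 0 0 0 0 0 0 .1'
python3 -c "
from h import *
plan(.479,-.1385,.033,94.2)"
```

```text
time_s: 9.9
eef_pos: [0.4786, -0.1356, 0.1497]
orientation: [-0.037, 0.999, 0.0, -0.001]
wrist_force: [0.9, 0.6, -0.1]
gripper_width: 0.9
finger_force: 0.0
time_s: 10.28
eef_pos: [0.4806, -0.1387, 0.1513]
orientation: [-0.036, 0.999, -0.0, -0.0]
wrist_force: [-0.1, 0.2, 0.1]
gripper_width: 0.899
finger_force: 0.0
t 10.28 turn z -0.002 shift [0.0016 0.0003 0.1183] tilt 0.05 pos [ 0.4806 -0.1387  0.1513] w 78.2 ff 0.0
```

```bash
python3 -m creep '0 0 0 .002 0 .03 .1; 0 0 0 0 0 .03 .1; 0 0 0 0 0 .03 .1; 0 0 0 0 0 .028 .1; 0 0 0 0 0 0 .1' 3; python3 -m creep '0 0 0 0 0 0 .3; 0 0 0 0 0 0 .42; 0 0 0 0 0 0 .48; 0 0 0 0 0 0 .52; 0 0 0 0 0 0 .6' 3 >/dev/null;  python3 -m creep '0 0 0 0 0 0 .7; 0 0 0 0 0 0 .7; 0 0 0 0 0 0 .7;0 0 0 0 0 0 .7;0 0 0 0 0 0 .7' 3;python3 -m creep '0 0 0 0 0 0 .7; 0 0 0 0 0 0 .7; 0 0 0 0 0 0 .7;0 0 0 0 0 0 .7;0 0 0 0 0 0 .7' 8
python3 -c "
from h import *
plan(.479,-.1385,.033,94.2)"
```

```text
time_s: 10.9
eef_pos: [0.4767, -0.1384, 0.0316]
orientation: [-0.036, 0.999, -0.0, -0.003]
wrist_force: [0.7, -0.3, 0.2]
gripper_width: 0.902
finger_force: 0.0
time_s: 12.15
eef_pos: [0.4788, -0.1376, 0.0337]
orientation: [-0.037, 0.999, -0.0, 0.0]
wrist_force: [0.4, -1.3, 3.5]
gripper_width: 0.436
finger_force: 3.0
time_s: 12.78
eef_pos: [0.4788, -0.1377, 0.0337]
orientation: [-0.037, 0.999, -0.0, 0.0]
wrist_force: [1.4, -1.4, 4.5]
gripper_width: 0.389
finger_force: 8.0
t 12.78 turn z -0.0 shift [-0.0001 -0.0008  0.0007] tilt 0.04 pos [ 0.4788 -0.1377  0.0337] w 33.9 ff 8.0
```

Also soft (6 mm at 3 N, 10 mm at 8 N). It goes to the near slot on the board.

```bash
python3 -m creep '0 0 0 0 0 -.03 .7; 0 0 0 0 0 -.04 .7; 0 0 0 0 0 -.045 .7; 0 0 -.102 0 0 0 .7; 0 0 0 0 0 0 .7' 8
python3 -c "
from h import *
plan(.410,-.330,.15,100)"
```

```text
time_s: 13.4
eef_pos: [0.4773, -0.1368, 0.1476]
orientation: [-0.087, 0.996, 0.001, -0.001]
wrist_force: [-0.0, 0.6, -1.5]
gripper_width: 0.387
finger_force: 8.0
t 13.4 turn z 0.0 shift [ 0.0998 -0.1786 -0.0024] tilt 0.16 pos [ 0.4773 -0.1368  0.1476] w 33.7 ff 8.0
```

```bash
python3 -m creep '0 0 0 .02 -.0357 0 .7; 0 0 0 .02 -.0357 0 .7; 0 0 0 .02 -.0357 0 .7; 0 0 0 .02 -.0357 0 .7; 0 0 0 .02 -.0357 0 .7' >/dev/null; python3 -m creep '0 0 0 0 0 0 .7; 0 0 0 0 0 0 .7; 0 0 0 0 0 .04 .7; 0 0 0 0 0 .04 .7; 0 0 0 0 0 0 .7'; python3 -m creep '0 0 0 0 0 0 .7; 0 0 0 0 0 0 .7'
```

```text
time_s: 14.65
eef_pos: [0.4093, -0.3273, 0.0654]
orientation: [-0.088, 0.996, 0.002, -0.003]
wrist_force: [-0.8, -0.2, -0.9]
gripper_width: 0.384
finger_force: 8.0
time_s: 14.9
eef_pos: [0.4125, -0.3311, 0.0703]
orientation: [-0.088, 0.996, -0.001, 0.001]
wrist_force: [-0.0, -0.4, -0.9]
gripper_width: 0.392
finger_force: 8.0
```

```bash
python3 -m creep '0 0 0 0 0 .01 .7; 0 0 0 0 0 .007 .7; 0 0 0 0 0 0 .7; 0 0 0 0 0 0 .7'; python3 -m creep '0 0 0 0 0 .003 .7; 0 0 0 0 0 0 .7;0 0 0 0 0 0 .7'
```

```text
time_s: 15.4
eef_pos: [0.4111, -0.3308, 0.0515]
orientation: [-0.087, 0.996, 0.0, -0.0]
wrist_force: [-0.3, 0.0, -1.5]
gripper_width: 0.389
finger_force: 8.0
time_s: 15.78
eef_pos: [0.4113, -0.3309, 0.0487]
orientation: [-0.087, 0.996, -0.0, 0.0]
wrist_force: [-0.1, -1.0, -0.6]
gripper_width: 0.391
finger_force: 8.0
```

```bash
python3 -m creep '0 0 0 0 0 .0015 .7; 0 0 0 0 0 0 .7'
```

```text
time_s: 16.02
eef_pos: [0.4115, -0.3309, 0.048]
orientation: [-0.087, 0.996, 0.0, 0.0]
wrist_force: [-2.1, 2.0, 7.4]
gripper_width: 0.392
finger_force: 8.0
```

Contact. Releasing, then on to the middle bulb.

```bash
python3 -m creep '0 0 0 0 0 0 .5; 0 0 0 0 0 0 .3; 0 0 0 0 0 0 .15; 0 0 0 0 0 0 .1; 0 0 0 0 0 -.03 .1' 3 >/dev/null; python3 -m creep '0 0 0 0 0 -.045 .1; 0 0 0 0 0 -.03 .1; 0 0 .183 0 0 0 .1; 0 0 .183 0 0 0 .1; 0 0 0 0 0 0 .1'
python3 -c "
from h import *
plan(.555,-.0065,.15,79)"
```

```text
time_s: 17.27
eef_pos: [0.411, -0.3306, 0.1519]
orientation: [0.094, 0.996, 0.0, -0.0]
wrist_force: [0.0, -0.2, -0.2]
gripper_width: 0.897
finger_force: 0.0
t 17.27 turn z 0.003 shift [-0.0795  0.3457  0.0019] tilt 0.01 pos [ 0.411  -0.3306  0.1519] w 78.0 ff 0.0
```

```bash
python3 -m creep '0 0 0 -.01 .0432 0 .1; 0 0 0 -.01 .0432 0 .1; 0 0 0 -.01 .0432 0 .1; 0 0 0 -.01 .0432 0 .1; 0 0 0 -.01 .0432 0 .1' >/dev/null; python3 -m creep '0 0 0 -.01 .0432 0 .1; 0 0 0 -.01 .0432 0 .1; 0 0 0 -.01 .0432 0 .1; 0 0 0 0 0 0 .1; 0 0 0 0 0 0 .1'>/dev/null;  python3 -m creep '0 0 0 0 0 0 .1'
python3 -c "
from h import *
plan(.555,-.0065,.034,79)"
```

```text
time_s: 18.65
eef_pos: [0.5548, -0.0083, 0.152]
orientation: [0.096, 0.995, -0.0, -0.0]
wrist_force: [-0.5, 0.0, 0.2]
gripper_width: 0.902
finger_force: 0.0
t 18.65 turn z -0.0 shift [1.00e-04 1.80e-03 1.18e-01] tilt 0.03 pos [ 0.5548 -0.0083  0.152 ] w 78.4 ff 0.0
```

```bash
python3 -m creep '0 0 0 0 .002 .03 .1; 0 0 0 0 0 .03 .1; 0 0 0 0 0 .03 .1; 0 0 0 0 0 .028 .1; 0 0 0 0 0 0 .1' 3; python3 -m creep '0 0 0 0 0 0 .3; 0 0 0 0 0 0 .42; 0 0 0 0 0 0 .48; 0 0 0 0 0 0 .52; 0 0 0 0 0 0 .6' 3 >/dev/null;  python3 -m creep '0 0 0 0 0 0 .7; 0 0 0 0 0 0 .7; 0 0 0 0 0 0 .7;0 0 0 0 0 0 .7;0 0 0 0 0 0 .7' 3;python3 -m creep '0 0 0 0 0 0 .7; 0 0 0 0 0 0 .7; 0 0 0 0 0 0 .7;0 0 0 0 0 0 .7;0 0 0 0 0 0 .7' 8
```

```text
time_s: 19.27
eef_pos: [0.5534, -0.0059, 0.0323]
orientation: [0.096, 0.995, -0.001, -0.002]
wrist_force: [0.5, -0.5, 0.5]
gripper_width: 0.899
finger_force: 0.0
time_s: 20.52
eef_pos: [0.5559, -0.0047, 0.0342]
orientation: [0.095, 0.995, -0.0, 0.0]
wrist_force: [-0.3, -0.8, 3.8]
gripper_width: 0.498
finger_force: 3.0
time_s: 21.15
eef_pos: [0.5559, -0.0047, 0.0342]
orientation: [0.095, 0.995, -0.0, 0.0]
wrist_force: [0.2, -2.5, 5.0]
gripper_width: 0.488
finger_force: 8.0
```

Hard: 43.3 mm at 3 N and 42.5 mm at 8 N. This one goes to the tub.

```bash
python3 -m creep '0 0 0 0 0 -.03 .7; 0 0 0 0 0 -.04 .7; 0 0 0 0 0 -.045 .7; 0 0 -.12 0 0 0 .7; 0 0 -.12 0 0 0 .7' 8 >/dev/null; python3 -m creep '0 0 0 0 0 0 .7; 0 0 0 0 0 0 .7'
python3 -c "
from h import *
plan(.480,.297,.15,92.8)"
```

```text
time_s: 22.02
eef_pos: [0.5549, -0.0042, 0.1482]
orientation: [-0.024, 1.0, 0.0, -0.001]
wrist_force: [-0.2, 0.0, -2.1]
gripper_width: 0.49
finger_force: 8.0
t 22.02 turn z -0.001 shift [ 0.0601  0.3045 -0.0018] tilt 0.1 pos [ 0.5549 -0.0042  0.1482] w 42.6 ff 8.0
```

```bash
python3 -m creep '0 0 0 .0075 .038 0 .7; 0 0 0 .0075 .038 0 .7; 0 0 0 .0075 .038 0 .7; 0 0 0 .0075 .038 0 .7; 0 0 0 .0075 .038 0 .7' >/dev/null; python3 -m creep '0 0 0 .0075 .038 0 .7; 0 0 0 .0075 .038 0 .7; 0 0 0 .0075 .038 0 .7; 0 0 0 0 0 0 .7; 0 0 0 0 0 0 .7'; python3 -m creep '0 0 0 0 0 .04 .7; 0 0 0 0 0 .04 .7; 0 0 0 0 0 .02 .7; 0 0 0 0 0 0 .7; 0 0 0 0 0 0 .7'
python3 -c "
from h import *
plan(.480,.297,.0392,92.8)"
```

```text
time_s: 23.28
eef_pos: [0.4806, 0.2954, 0.1486]
orientation: [-0.024, 1.0, -0.001, -0.0]
wrist_force: [-0.6, -0.6, -1.2]
gripper_width: 0.49
finger_force: 8.0
time_s: 23.9
eef_pos: [0.4818, 0.2956, 0.0502]
orientation: [-0.024, 1.0, 0.0, 0.001]
wrist_force: [-0.1, -0.5, -0.8]
gripper_width: 0.487
finger_force: 8.0
t 23.9 turn z -0.001 shift [0.0017 0.0014 0.011 ] tilt 0.1 pos [0.4818 0.2956 0.0502] w 42.4 ff 8.0
```

```bash
python3 -m creep '0 0 0 0 0 .008 .7; 0 0 0 0 0 0 .7; 0 0 0 0 0 0 .7'; python3 -m creep '0 0 0 0 0 .002 .7; 0 0 0 0 0 0 .7;0 0 0 0 0 0 .7'
```

```text
time_s: 24.28
eef_pos: [0.4809, 0.2962, 0.0413]
orientation: [-0.025, 1.0, 0.0, 0.0]
wrist_force: [0.3, 1.1, -1.2]
gripper_width: 0.489
finger_force: 8.0
time_s: 24.65
eef_pos: [0.4809, 0.2962, 0.0392]
orientation: [-0.025, 1.0, 0.0, 0.0]
wrist_force: [1.0, 0.7, -0.6]
gripper_width: 0.489
finger_force: 8.0
```

```bash
python3 -m creep '0 0 0 0 0 .0012 .7; 0 0 0 0 0 0 .7'
```

```text
time_s: 24.9
eef_pos: [0.481, 0.2963, 0.0391]
orientation: [-0.025, 1.0, 0.0, 0.0]
wrist_force: [-2.1, -1.2, 7.2]
gripper_width: 0.49
finger_force: 8.0
```

Contact with the tub floor. Releasing, lifting and checking from the top camera.

```bash
python3 -m creep '0 0 0 0 0 0 .4; 0 0 0 0 0 0 .25; 0 0 0 0 0 0 .15; 0 0 0 0 0 0 .15; 0 0 0 0 0 -.03 .15' 3 >/dev/null; python3 -m creep '0 0 0 0 0 -.045 .15; 0 0 0 0 0 -.06 .15; 0 0 0 0 -.05 -.04 .15; 0 0 0 0 -.06 0 .15; 0 0 0 0 -.06 0 .15'>/dev/null; python3 -m creep '0 0 0 0 -.06 0 .15; 0 0 0 0 -.06 0 .15; 0 0 0 0 0 0 .15; 0 0 0 0 0 0 .15'
python3 - <<'E'
from h import *
snap('top','top1'); a=cv2.imread('pics/top1.png'); cv2.imwrite('pics/top1b.png',cv2.resize(a,(800,500)))
P,p=cloud('top1')
for n,x,y,z0 in(('Ltub',.481,.296,.005),('far',.565,-.303,.015),('near',.411,-.331,.015)):
    m=(abs(P[...,0]-x)<.045)&(abs(P[...,1]-y)<.045)&(P[...,2]>z0+.03)&(P[...,2]<z0+.075); q=P[m]
    print(n,len(q),cv2.minAreaRect(q[:,:2].astype(np.float32)*1000) if len(q)>5 else '', 'top',np.nanpercentile(q[:,2],98) if len(q) else '', 'tip',q[q[:,2]>z0+.062].mean(0))
E
```

```text
time_s: 26.65
eef_pos: [0.4949, 0.0082, 0.2119]
orientation: [-0.024, 1.0, 0.0, 0.0]
wrist_force: [-0.3, 0.6, 0.4]
gripper_width: 0.846
finger_force: 0.0
Ltub 806 ((480.62353515625, 295.0369873046875), (64.83248138427734, 43.854095458984375), 3.3078651428222656) top 0.07147632077098906 tip [0.48039038 0.29489228 0.07162678]
far 765 ((568.6990966796875, -302.52276611328125), (65.96537780761719, 45.455440521240234), 10.475239753723145) top 0.08078674458604344 tip [ 0.56781112 -0.30158691  0.08095062]
near 829 ((411.5419921875, -329.8905944824219), (65.36140441894531, 45.35268020629883), 8.925436973571777) top 0.08050659034814887 tip [ 0.41229323 -0.3295875   0.08104694]
```

View pics/top1b.png

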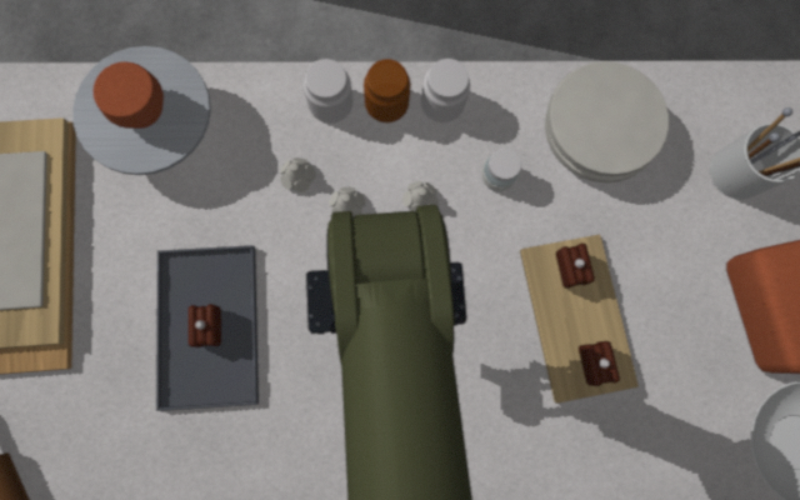

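The top view shows the hard bulb upright in the tub at (204,326) and the two soft ones upright on the board at (576,265) and (600,363). The flowers and jar have not moved and the arm is clear.

```bash
python3 -c "
from rig import *
print(job_done())"
```

```text
the job is handed in; nothing more can be done
None
```

The job is handed in: the two soft bulbs stand upright on the ware board and the one hard bulb stands upright in the soaking tub, pinched at no more than 8 N, with the flowers and jar unmoved in the last top view (the arm hid the petals there).

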